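# Pour the steel polishing balls through the funnel into the narrow jar

## Robot

A 6-joint arm with a two-finger parallel gripper is mounted at the origin on a cart in front of the work surface, level with it; the furniture and walls round the work are solid. World frame = base frame: x ahead of the robot, y to its left, z up, the work surface at z = 0. Lengths are in m, angles in degrees, forces in N, time in s.
With the tool pointing down it reaches from about 0.4 to 0.825 m from the base axis. Payload 7 kg.
Tool frame: the origin (TCP) lies between the finger pads; the fingertips stand 19 mm ahead of it and the grasp point (between the pads) is the TCP; z points along the fingers, y is the line along which they close (so a half turn about z gives the same grasp; the last joint's range is limited). The gripper opens to 88 mm and grips with 3 to 60 N. Pads are 19 mm wide; open, the fingers measure 130 mm over their backs; the gripper's body (78 mm by 193 mm) begins 47 mm behind the grasp point.
Start: joints at [92.137, 20.546, 0.682, 0, -70.136, -16.507], TCP at [0.168, 0.654, 0.246] pointing down, gripper open.
Joint ranges: [-176.03, 176.03], [-82.01, 121.73], [-58.28, 71.71], [-173.87, 95.51], [-174.79, -0.11], [-173.66, 173.66]. Speed limits (degrees/s): [136.94, 136.94, 172.46, 180, 180, 180].

## Interface

Orientations are given as [roll, pitch, yaw] about the fixed x, y, z axes, in that order (R = Rz(yaw) Ry(pitch) Rx(roll)).
In Python, from plant import get_obs, snapshot, close_job, spot_in, spot_point gives the robot as it stands.
- The arm moves only by the tool play_rows, never from a script. Its argument "plan" is a list of rows, each a list of 6 numbers: the shift along the tool's x, y, z in cm, then the turn, a rotation vector about the tool's x, y, z in degrees. A call has 1 to 20 rows; each row shifts and turns the commanded pose from where the row before left it, along the tool's axes as they then stand; what a row does not reach is not made up. A row lasts 1/12 s, in which the tool goes at most 41.7 mm and 7.16 degrees, less where a joint would pass 70% of its speed; a pose out of reach is approached as far as the arm can. A call is refused whole if a number of a shift passes 4.17 or a number of a turn 7.16, either way. A call with a gripper value outside its range is refused whole. "grip" is the finger opening in cm, from 0 to 8.76, set as the call begins (left out, the last holds). The fingers move at their own pace and stop on an object; the grip force is fixed at half the most. Time passes only in rows, so rows that do not move let the fingers close. It gives the time, the measured TCP pose, the force, the opening and the grip force at its end, in the units of the state.
- get_obs(): the state, without advancing time (a new reading comes with each control period).
- snapshot(name): name is "scene" or "top"; returns a dict with "frame" (400x640x3 uint8, red, green, blue), "fx", "fy", "cx", "cy" (pixels), "position" and "attitude" of the camera in the world. Camera axes: x right, y down, z forward; pixel columns grow to the right and rows downward; lengths in m; the calibration is good to about 2 mm. A picture is of the moment at which its call begins. There is no depth.
- close_job(): hands the job in; it is judged then, once.
Trained networks look in the newest picture that a camera, given by its name, has taken for a name from the list of things; names that differ only in an ending like _2 or _b are one class to them, and where a whole thing is asked for, a point or a joint stands for the part that bears it (a point fixed in the world has none). Each returns a list of dicts, best first, with "score" (0 to 1); they miss things now and then, are a little off and sometimes report something else, mostly with a low value. They report only what shows in the picture. A call takes as long as a camera call.
- spot_in(camera, thing): "position" ([x, y, z] in m, in world coordinates, good to about 4 mm: the middle of the surface that is visible of it).
- spot_point(camera, thing): "position" ([x, y, z] in m, in world coordinates, good to about 4 mm: a listed point, or the origin of a listed thing).
The state is a dict: "clock": time; "joint_pos": joint angles; "qvel": joint speeds; "tau": joint torques, N m; "tool_pos": TCP position; "orientation": TCP orientation; "force": force on the tool from outside, world axes, zero at the start; "moment": the same for the moment, N m; "opening": finger opening in m; "gripper_force": force on a finger pad.
Only numpy, scipy, OpenCV 4.12 (cv2) and the standard library are available. Lean on these libraries where they do the work, as an engineer would, in place of code of your own. Each camera call takes 0.05 s, during which the arm holds its last target. There are 200 camera calls.

## Task

Take the small aluminium tray with the red handle and pour its two steel polishing balls through the wide funnel into the narrow clear jar below it. Then stand the empty tray upright on the worktop again and let go of it.

Things in the scene. Friction and masses are not known exactly. Their poses are not given: they have to be found in the camera images.
- red_tray_grip (a point): Centre of the red handle (bar 50 x 16 x 24 mm in x, y, z; grasp across y) of a loose 120 g aluminium tray, 32 mm above its underside. x points level from handle to open pouring end, z up. Pan 46 wide, walls 27 high, x = +28 to +123 mm; pouring edge at x +123, z -18 mm. Balls lie in a V floor at x +66; floor rises 10 deg to the edge: tip the open end down 30 to 40 deg to empty it
- funnel_mouth (a point): Centre of the mouth of a steel funnel, in its rim plane 138 mm above the worktop; z up. Rim 134 mm across; the cone falls at 45 deg to a stem 35 mm wide inside, which ends 66 mm below the rim in a clear jar 50 mm across (44 inside, its floor 12 mm above the worktop). Funnel and jar are one fixed stand, screwed down by a black foot 84 mm across
- steel_ball_1_center (a point): steel polishing ball, 16 mm across, 17 g, bright grey, one of the two that lie side by side in the red-handled tray; this point is its centre
- steel_ball_2_center (a point): steel polishing ball, 16 mm across, 17 g, bright grey, one of the two that lie side by side in the red-handled tray; this point is its centre

How it is judged:
By the outcome, as a careful person would: the job done as asked, in the order asked, and still so for the second after the job is handed in, with the robot touching nothing.
It also fails if it takes over 58 s, if anything falls off the work surface, if the arm or the gripper's body presses on something with over 40 N, if the wrist force passes 120 N, or if a joint passes its speed limit or range.

## Working session

There is one attempt and no reset: what is moved stays moved. The work goes in short steps, Python scripts to look and compute and a tool call to move; the robot and the scene stay as the last step left them, time stands still between calls to the robot, and variables do not carry over. Pictures are saved under pics/ and viewed, at most 10 in all, crops included, and the job is handed in when it is done.

Besides the shell and the picture viewer there is one more tool, called after "Call:" as name(argument=value, ...) on one line, values as JSON. play_rows: Moves the arm, as the interface text tells. Its arguments: {"type":"object","properties":{"plan":{"type":"array","items":{"type":"array","items":{"type":"number"}}},"grip":{"type":"number"}},"required":["plan"]}

```bash
mkdir -p pics; python3 - <<'E'
from plant import *
import cv2,numpy as np
o=get_obs();print(o['clock'],o['tool_pos'],o['orientation'],o['opening'])
ims=[]
for c in('scene','top'):
    s=snapshot(c);ims.append(s['frame'][:,:,::-1]);print(c,s['fx'],s['cx'],s['cy'],s['position'],s['attitude'])
    cv2.imwrite(f'pics/{c}0.png',ims[-1])
    for t in('red_tray_grip','funnel_mouth','steel_ball_1_center'):
        for r in spot_point(c,t)[:3]:print(c,t,np.round(r['position'],4),round(r['score'],2))
    for t in('red_tray_grip',):
        for r in spot_in(c,t)[:3]:print('in',c,t,np.round(r['position'],4),round(r['score'],2))
E
```

```text
0.0 [0.16739597 0.65340632 0.24461928] [ 1.79902756e+02 -7.36639310e-03 -1.43763196e+01] 0.08793610327923788
scene 452.6798880600172 317.2854259068183 199.51771305349135 [0.03550268 0.60213046 0.68894239] [-128.48237841   -0.76838869 -139.60393848]
scene red_tray_grip [0.5048 0.3246 0.0339] 0.74
scene funnel_mouth [0.5133 0.0453 0.1377] 0.7
scene steel_ball_1_center [0.4397 0.3258 0.0094] 0.63
in scene red_tray_grip [0.4428 0.3185 0.0164] 0.6
top 464.47406565881863 322.18156243217277 195.40006879883992 [0.3866165  0.04293325 1.037002  ] [-173.66750867   -1.02504403  -90.54017278]
top red_tray_grip [0.5085 0.3304 0.032 ] 0.96
top funnel_mouth [0.5116 0.0412 0.1393] 0.63
top steel_ball_1_center [0.4382 0.3231 0.012 ] 0.56
in top red_tray_grip [0.44   0.3232 0.0144] 0.76
```

View pics/scene0.png

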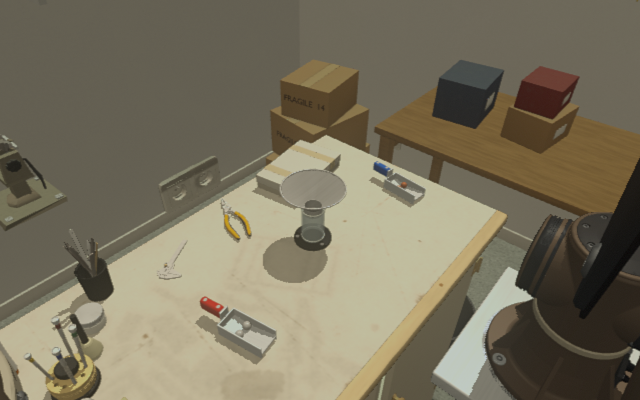

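View pics/top0.png

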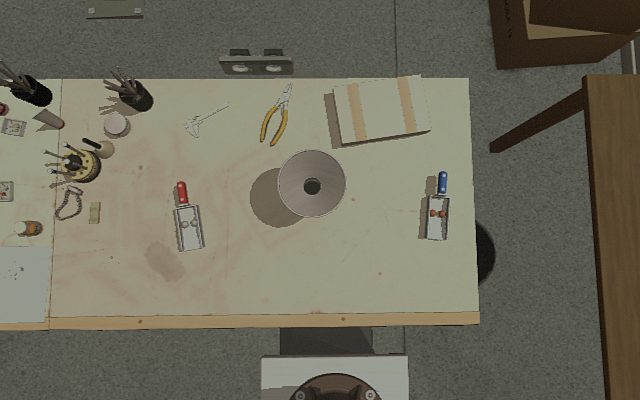

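The scene view shows the red tray (handle at about 212,306, pan at 247,332) and the funnel at (313,190). In the top view the handle is at (181,192), the pan centre at (189,228) and the funnel at (312,184), with the tray's open end towards the robot. I'll refine the tray's axis next.

```bash
cat > h.py <<'E'
import cv2,numpy as np
from scipy.spatial.transform import Rotation as R
from plant import *
def ray(s,uv,z):
    d=R.from_euler('xyz',s['attitude'],degrees=True).apply([(uv[0]-s['cx'])/s['fx'],(uv[1]-s['cy'])/s['fy'],1])
    p=np.array(s['position']);return p+d*(z-p[2])/d[2]
def red(s):
    f=s['frame'].astype(int);m=((f[...,0]>110)&(f[...,1]<60)&(f[...,2]<60)).astype(np.uint8)
    n,l,st,c=cv2.connectedComponentsWithStats(m)
    return np.argwhere(l==1+np.argmax(st[1:,4]))[:,::-1]
E
python3 - <<'E'
from h import *
for c,z in(('top',.044),('scene',.038)):
    s=snapshot(c);p=red(s);q=np.array([ray(s,u,z) for u in p])[:,:2]
    r=cv2.minAreaRect(q.astype(np.float32)*1000);print(c,len(p),p.mean(0),q.mean(0),r)
    w,v=np.linalg.eigh(np.cov(q.T));print(v[:,1],np.degrees(np.arctan2(v[1,1],v[0,1])))
s=snapshot('top')
f=cv2.resize(s['frame'][170:260,150:220,::-1],None,fx=6,fy=6,interpolation=cv2.INTER_NEAREST);cv2.imwrite('pics/crop.png',f)
E
```

```text
top 107 [181.45794393 192.17757009] [0.50586251 0.32544293] ((505.9212646484375, 325.7191162109375), (45.93662643432617, 13.527570724487305), 10.000158309936523)
[-0.98464162 -0.17458773] -169.94533256493753
scene 29 [212.79310345 308.44827586] [0.49776125 0.33045979] ((502.0187683105469, 330.3859558105469), (31.343482971191406, 6.863491535186768), 11.80330753326416)
[-0.97285869 -0.23140001] -166.62048959279076
```

View pics/crop.png

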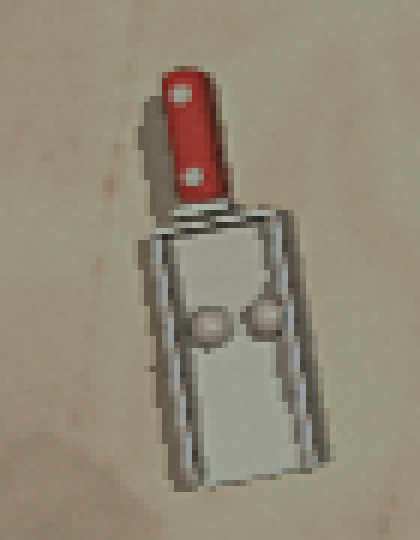

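The crop shows the handle, the pan with the open end downwards and the balls side by side. The tray's x axis is at about -170°, so the tool yaw should be +10° over (0.506, 0.326).

Call:
play_rows(plan=[[0, 0, 0, 0, 0, -6.1], [0, 0, 0, 0, 0, -6.1], [0, 0, 0, 0, 0, -6.1], [0, 0, 0, 0, 0, -6.1], [1.73, 2.38, 0, 0, 0, 0], [1.73, 2.38, 0, 0, 0, 0], [1.73, 2.38, 0, 0, 0, 0], [1.73, 2.38, 0, 0, 0, 0], [1.73, 2.38, 0, 0, 0, 0], [1.73, 2.38, 0, 0, 0, 0], [1.73, 2.38, 0, 0, 0, 0], [1.73, 2.38, 0, 0, 0, 0], [1.73, 2.38, 0, 0, 0, 0], [1.73, 2.38, 0, 0, 0, 0], [1.73, 2.38, 0, 0, 0, 0], [1.73, 2.38, 0, 0, 0, 0], [1.73, 2.38, 0, 0, 0, 0], [1.73, 2.38, 0, 0, 0, 0], [1.73, 2.38, 0, 0, 0, 0], [1.73, 2.38, 0, 0, 0, 0]], grip=8)

```text
clock: 2.32
tool_pos: [0.5073, 0.326, 0.2458]
orientation: [-180.0, -0.0, 10.0]
force: [-0.3, 0.6, 0.4]
opening: 0.0803
gripper_force: 0.0
```

Call:
play_rows(plan=[[-0.3, 0, 2.5, 0, 0, 0], [0, 0, 2.5, 0, 0, 0], [0, 0, 2.5, 0, 0, 0], [0, 0, 2.5, 0, 0, 0], [0, 0, 2.5, 0, 0, 0], [0, 0, 2.5, 0, 0, 0], [0, 0, 2.0, 0, 0, 0], [0, 0, 1.5, 0, 0, 0], [0, 0, 1.0, 0, 0, 0], [0, 0, 1.0, 0, 0, 0], [0, 0, 0.9, 0, 0, 0], [0, 0, 0, 0, 0, 0], [0, 0, 0, 0, 0, 0]], grip=6)

```text
clock: 3.4
tool_pos: [0.5036, 0.3266, 0.0316]
orientation: [180.0, 0.0, 10.0]
force: [0.5, 0.5, 0.9]
opening: 0.06
gripper_force: 0.0
```

Call:
play_rows(plan=[[0, 0, 0, 0, 0, 0], [0, 0, 0, 0, 0, 0], [0, 0, 0, 0, 0, 0], [0, 0, 0, 0, 0, 0], [0, 0, 0, 0, 0, 0], [0, 0, 0, 0, 0, 0], [0, 0, 0, 0, 0, 0], [0, 0, 0, 0, 0, 0], [0, 0, 0, 0, 0, 0], [0, 0, 0, 0, 0, 0]], grip=0)

```text
clock: 4.23
tool_pos: [0.5035, 0.3265, 0.0316]
orientation: [180.0, -0.0, 10.0]
force: [0.9, -1.0, 1.4]
opening: 0.0157
gripper_force: 30.0
```

Call:
play_rows(plan=[[0, 0, -0.3, 0, 0, 0], [0, 0, -0.6, 0, 0, 0], [0, 0, -0.9, 0, 0, 0], [0, 0, -1.2, 0, 0, 0], [0, 0, -1.5, 0, 0, 0], [0, 0, -1.5, 0, 0, 0], [0, 0, -1.5, 0, 0, 0], [0, 0, -1.5, 0, 0, 0], [0, 0, -1.5, 0, 0, 0], [0, 0, -1.5, 0, 0, 0], [0, 0, -1.5, 0, 0, 0], [0, 0, -1.5, 0, 0, 0], [0, 0, -1.5, 0, 0, 0], [0, 0, -1.2, 0, 0, 0], [0, 0, -0.9, 0, 0, 0], [0, 0, -0.6, 0, 0, 0], [0, 0, -0.3, 0, 0, 0], [0, 0, 0, 0, 0, 0], [0, 0, 0, 0, 0, 0]])

```text
clock: 5.82
tool_pos: [0.5032, 0.3264, 0.226]
orientation: [180.0, 0.0, 10.0]
force: [0.3, -0.0, -2.1]
opening: 0.0153
gripper_force: 30.0
```

```bash
python3 - <<'E'
from h import *
o=get_obs();print(o['tool_pos'],o['force'])
for c in('scene','top'):
    s=snapshot(c);cv2.imwrite(f'pics/{c}1.png',s['frame'][:,:,::-1])
    print(c,[(np.round(r['position'],3),round(r['score'],2)) for t in('steel_ball_1_center','funnel_mouth') for r in spot_point(c,t)])
f=snapshot('top')
# funnel rim ellipse check: dark hole / rim extents
for uv in((278,184),(346,184),(312,150),(312,217)):print(ray(f,uv,.138))
E
```

```text
[0.50318095 0.32635265 0.22603935] [ 0.32499303 -0.02828571 -2.13308173]
scene [(array([0.438, 0.324, 0.204]), 0.51), (array([0.513, 0.044, 0.136]), 0.64)]
top [(array([0.437, 0.325, 0.208]), 0.6), (array([0.514, 0.045, 0.14 ]), 0.88)]
[0.50924646 0.11184923 0.138     ]
[ 0.50831783 -0.02087107  0.138     ]
[0.57629763 0.04510341 0.138     ]
[0.44429681 0.04602882 0.138     ]
```

View pics/scene1.png

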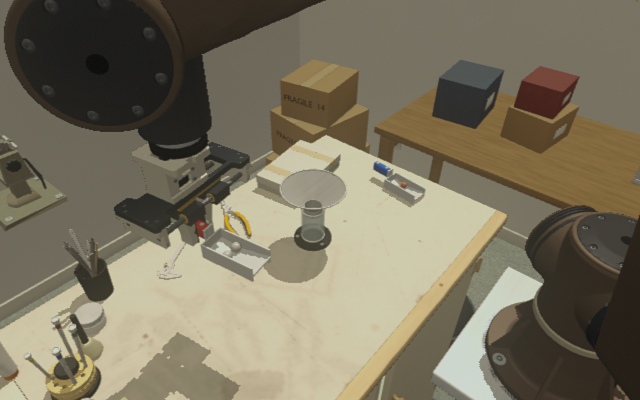

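The tray is held level and both balls are still in it (about 232,246). I'm carrying it gently to the far side of the funnel.

Call:
play_rows(plan=[[0.15, 0.37, 0, 0, 0, 0], [0.3, 0.75, 0, 0, 0, 0], [0.45, 1.12, 0, 0, 0, 0], [0.6, 1.49, 0, 0, 0, 0], [0.75, 1.86, 0, 0, 0, 0], [0.75, 1.86, 0, 0, 0, 0], [0.75, 1.86, 0, 0, 0, 0], [0.75, 1.86, 0, 0, 0, 0], [0.75, 1.86, 0, 0, 0, 0], [0.75, 1.86, 0, 0, 0, 0], [0.75, 1.86, 0, 0, 0, 0], [0.75, 1.86, 0, 0, 0, 0], [0.75, 1.86, 0, 0, 0, 0], [0.75, 1.86, 0, 0, 0, 0], [0.75, 1.86, 0, 0, 0, 0], [0.6, 1.49, 0, 0, 0, 0], [0.45, 1.12, 0, 0, 0, 0], [0.3, 0.75, 0, 0, 0, 0], [0.15, 0.37, 0, 0, 0, 0], [0, 0, 0, 0, 0, 0]])

```text
clock: 7.83
tool_pos: [0.6631, 0.0704, 0.2264]
orientation: [180.0, 0.0, 10.0]
force: [-0.1, 0.7, -1.2]
opening: 0.0155
gripper_force: 30.0
```

```bash
python3 - <<'E'
from h import *
o=get_obs();P=np.array(o['tool_pos']);Q=R.from_euler('xyz',o['orientation'],degrees=True);print(P,o['orientation'],o['force'])
s=snapshot('scene');print([(np.round(r['position'],3),round(r['score'],2)) for r in spot_point('scene','steel_ball_1_center')])
s=snapshot('top');print([(np.round(r['position'],3),round(r['score'],2)) for r in spot_point('top','steel_ball_1_center')])
e=np.array([-.122,0,.018])  # edge in tool frame (tool x = -tray x, tool z = down)
E0=P+Q.apply(e);print('edge',E0)
tgt=np.array([.5415,.050,.158])
# tilt about tool y: try sign
T=40;N=16
for sg in(1,-1):
    q=Q*R.from_rotvec([0,sg*T,0],degrees=True);print(sg,q.apply([-1,0,0]))
sg=[x for x in(1,-1) if (Q*R.from_rotvec([0,x*T,0],degrees=True)).apply([-1,0,0])[2]<0][0]
p=P;
for k in range(N):
    q=Q*R.from_rotvec([0,sg*T*k/N,0],degrees=True)
    q2=Q*R.from_rotvec([0,sg*T*(k+1)/N,0],degrees=True)
    E=E0+(tgt-E0)*(k+1)/N
    n=E-q2.apply(e);d=q.inv().apply(n-p)*100;print(np.round(d,2),sg*T/N,np.round(n,3));p=n
E
```

```text
[0.6630734  0.07043272 0.22637439] [1.79997508e+02 1.46406038e-02 9.97677429e+00] [-0.05023017  0.71047509 -1.19053464]
[(array([0.515, 0.044, 0.136]), 0.41)]
[(array([0.599, 0.064, 0.209]), 0.47)]
edge [0.54291388 0.04929478 0.20840557]
1 [-0.75461726 -0.13277239 -0.64259184]
-1 [-0.75430342 -0.1326604   0.64298333]
[-0.1  -0.01 -0.22] 2.5 [0.662 0.07  0.229]
[-0.11 -0.01 -0.22] 2.5 [0.661 0.07  0.231]
[-0.13 -0.01 -0.22] 2.5 [0.659 0.07  0.233]
[-0.14 -0.01 -0.22] 2.5 [0.658 0.07  0.235]
[-0.15 -0.01 -0.22] 2.5 [0.656 0.069 0.237]
[-0.17 -0.01 -0.22] 2.5 [0.654 0.069 0.238]
[-0.18 -0.01 -0.23] 2.5 [0.652 0.069 0.24 ]
[-0.19 -0.01 -0.23] 2.5 [0.649 0.068 0.242]
[-0.21 -0.01 -0.24] 2.5 [0.646 0.068 0.243]
[-0.22 -0.01 -0.24] 2.5 [0.643 0.068 0.245]
[-0.23 -0.01 -0.25] 2.5 [0.64  0.067 0.246]
[-0.24 -0.01 -0.25] 2.5 [0.637 0.067 0.247]
[-0.25 -0.01 -0.26] 2.5 [0.634 0.066 0.248]
[-0.27 -0.01 -0.27] 2.5 [0.63  0.065 0.249]
[-0.28 -0.01 -0.28] 2.5 [0.626 0.065 0.25 ]
[-0.29 -0.01 -0.29] 2.5 [0.622 0.064 0.25 ]
```

Call:
play_rows(plan=[[0, 0, 0.3, 0, 0, 0], [0, 0, 0.5, 0, 0, 0], [0, 0, 0.7, 0, 0, 0], [0, 0, 0.9, 0, 0, 0], [0, 0, 0.9, 0, 0, 0], [0, 0, 0.5, 0, 0, 0], [0, 0, 0.3, 0, 0, 0], [0, 0, 0.2, 0, 0, 0], [0, 0, 0, 0, 0, 0], [0, 0, 0, 0, 0, 0]])

```text
clock: 8.87
tool_pos: [0.6631, 0.0712, 0.1838]
orientation: [180.0, -0.0, 10.0]
force: [-0.8, -0.4, -2.7]
opening: 0.016
gripper_force: 30.0
```

Call:
play_rows(plan=[[-0.07, 0, -0.42, 0, 2, 0], [-0.07, 0, -0.42, 0, 2, 0], [-0.07, 0, -0.42, 0, 2, 0], [-0.07, 0, -0.42, 0, 2, 0], [-0.07, 0, -0.42, 0, 2, 0], [-0.07, 0, -0.42, 0, 2, 0], [-0.07, 0, -0.42, 0, 2, 0], [-0.07, 0, -0.42, 0, 2, 0], [-0.07, 0, -0.42, 0, 2, 0], [-0.07, 0, -0.42, 0, 2, 0], [-0.07, 0, -0.42, 0, 2, 0], [-0.07, 0, -0.42, 0, 2, 0], [-0.07, 0, -0.42, 0, 2, 0], [-0.07, 0, -0.42, 0, 2, 0], [-0.07, 0, -0.42, 0, 2, 0], [-0.07, 0, -0.42, 0, 2, 0], [-0.07, 0, -0.42, 0, 2, 0], [-0.07, 0, -0.42, 0, 2, 0], [-0.07, 0, -0.42, 0, 2, 0], [-0.07, 0, -0.42, 0, 2, 0]])

```text
clock: 10.53
tool_pos: [0.6388, 0.0567, 0.269]
orientation: [179.2, -38.1, 10.1]
force: [0.9, -0.5, 0.7]
opening: 0.0158
gripper_force: 30.0
```

Call:
play_rows(plan=[[0, 0, 0, 0, 0, 0], [0, 0, 0, 0, 0, 0], [0, 0, 0, 0, 0, 0], [0, 0, 0, 0, 0, 0], [0, 0, 0, 0, 0, 0], [0, 0, 0, 0, 0, 0], [0, 0, 0, 0, 0, 0], [0, 0, 0, 0, 0, 0], [0, 0, 0, 0, 0, 0], [0, 0, 0, 0, 0, 0]])

```text
clock: 11.37
tool_pos: [0.6396, 0.0559, 0.2686]
orientation: [179.2, -38.0, 10.0]
force: [0.1, 0.2, -1.6]
opening: 0.0153
gripper_force: 30.0
```

```bash
python3 - <<'E'
from h import *
o=get_obs();print(o['tool_pos'],o['orientation'],o['force'],o['opening'])
S=[]
for c,(a,b,x,y) in(('scene',(150,270,240,400)),('top',(120,240,240,400))):
    f=snapshot(c)['frame'][a:b,x:y,::-1];S.append(cv2.resize(f,None,fx=4,fy=4))
    print(c,[(np.round(r['position'],3),round(r['score'],2)) for r in spot_point(c,'steel_ball_1_center')])
cv2.imwrite('pics/pour_s.png',S[0]);cv2.imwrite('pics/pour_t.png',S[1])
E
```

```text
[0.63956612 0.05589631 0.26864855] [179.23616096 -38.0351254   10.00439265] [ 0.06248909  0.2355711  -1.63533418] 0.01534357304450553
scene []
top []
```

View pics/pour_s.png

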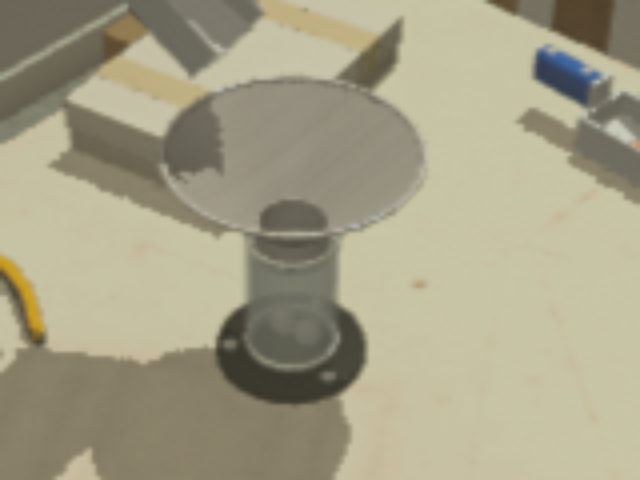

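The jar shows two balls at about (283,327) and (305,330), and the spotter finds none in the tray. Next I lift away, level the tray and look again.

Call:
play_rows(plan=[[0, 0, -0.5, 0, 0, 0], [0, 0, -1, 0, 0, 0], [0, 0, -1, 0, 0, 0], [0, 0, -1, 0, 0, 0], [0, 0, -0.5, 0, 0, 0], [0, 0, 0, 0, -3.8, 0], [0, 0, 0, 0, -3.8, 0], [0, 0, 0, 0, -3.8, 0], [0, 0, 0, 0, -3.8, 0], [0, 0, 0, 0, -3.8, 0], [0, 0, 0, 0, -3.8, 0], [0, 0, 0, 0, -3.8, 0], [0, 0, 0, 0, -3.8, 0], [0, 0, 0, 0, -3.8, 0], [0, 0, 0, 0, -3.8, 0], [0, 0, 0, 0, 0, 0], [0, 0, 0, 0, 0, 0]])

```text
clock: 12.98
tool_pos: [0.6176, 0.0499, 0.3001]
orientation: [179.2, -1.0, 9.3]
force: [-0.3, -0.0, -1.9]
opening: 0.0156
gripper_force: 30.0
```

```bash
python3 - <<'E'
from h import *
o=get_obs();P=np.array(o['tool_pos']);Q=R.from_euler('xyz',o['orientation'],degrees=True);print(P,o['orientation'],o['force'])
T=R.from_euler('xyz',[180,0,10],degrees=True);print('rot',(Q.inv()*T).as_rotvec(degrees=True),'shift',100*T.inv().apply(np.array([.503,.3265,P[2]])-P))
S=[]
for c,(a,b,x,y) in(('scene',(100,250,180,380)),('top',(120,240,240,400))):
    f=snapshot(c)['frame'][a:b,x:y,::-1];S.append(cv2.resize(f,(640,480)))
    print(c,[(np.round(r['position'],3),round(r['score'],2)) for r in spot_point(c,'steel_ball_1_center')])
cv2.imwrite('pics/lev.png',cv2.resize(np.hstack(S),(800,300)))
E
```

```text
[0.61755635 0.04985216 0.30013685] [179.21779269  -1.00568207   9.27978172] [-0.33290282 -0.0048699  -1.92748213]
rot [ 0.78849773 -1.00073722 -0.72705344] shift [-6.47765886e+00 -2.92337439e+01 -3.58010109e-15]
scene []
top [(array([0.503, 0.038, 0.014]), 0.35)]
```

View pics/lev.png

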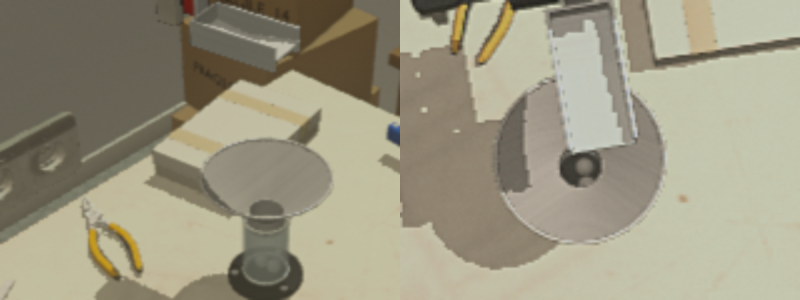

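The tray is empty and the balls are at the bottom of the stem opening and jar (about 583,165 in the top half). I'm returning the tray to its old spot.

Call:
play_rows(plan=[[0, 0, 0, 0.79, -1.0, -0.73], [-0.2, -0.9, 0, 0, 0, 0], [-0.42, -1.88, 0, 0, 0, 0], [-0.42, -1.88, 0, 0, 0, 0], [-0.42, -1.88, 0, 0, 0, 0], [-0.42, -1.88, 0, 0, 0, 0], [-0.42, -1.88, 0, 0, 0, 0], [-0.42, -1.88, 0, 0, 0, 0], [-0.42, -1.88, 0, 0, 0, 0], [-0.42, -1.88, 0, 0, 0, 0], [-0.42, -1.88, 0, 0, 0, 0], [-0.42, -1.88, 0, 0, 0, 0], [-0.42, -1.88, 0, 0, 0, 0], [-0.42, -1.88, 0, 0, 0, 0], [-0.42, -1.88, 0, 0, 0, 0], [-0.42, -1.88, 0, 0, 0, 0], [-0.42, -1.88, 0, 0, 0, 0], [-0.2, -0.9, 0, 0, 0, 0], [0, 0, 0, 0, 0, 0]])

```text
clock: 14.77
tool_pos: [0.4973, 0.3349, 0.3016]
orientation: [-180.0, -0.1, 10.2]
force: [0.0, 0.1, -1.4]
opening: 0.0156
gripper_force: 30.0
```

Call:
play_rows(plan=[[0, 0, 0.8, 0, 0, 0], [0, 0, 1.6, 0, 0, 0], [0, 0, 2, 0, 0, 0], [0, 0, 2, 0, 0, 0], [0, 0, 2, 0, 0, 0], [0, 0, 2, 0, 0, 0], [0, 0, 2, 0, 0, 0], [0, 0, 2, 0, 0, 0], [0, 0, 2, 0, 0, 0], [0, 0, 2, 0, 0, 0], [0, 0, 2, 0, 0, 0], [0, 0, 1.6, 0, 0, 0], [0, 0, 1.2, 0, 0, 0], [0, 0, 0.8, 0, 0, 0], [0, 0, 0.4, 0, 0, 0], [0, 0, 0, 0, 0, 0], [0, 0, 0, 0, 0, 0]])

```text
clock: 16.18
tool_pos: [0.4989, 0.3332, 0.0577]
orientation: [-180.0, -0.0, 10.0]
force: [0.4, -0.3, -1.0]
opening: 0.0157
gripper_force: 30.0
```

```bash
python3 - <<'E'
from h import *
o=get_obs();print(o['clock'],o['tool_pos'],o['orientation'],o['force'])
f=snapshot('scene')['frame'][220:370,150:350,::-1];cv2.imwrite('pics/down.png',cv2.resize(f,(800,600)))
E
```

```text
16.1833 [0.49887669 0.33324755 0.05768719] [-1.79996746e+02 -4.06260679e-02  1.00339128e+01] [ 0.3857623  -0.26404364 -0.96945404]
```

View pics/down.png

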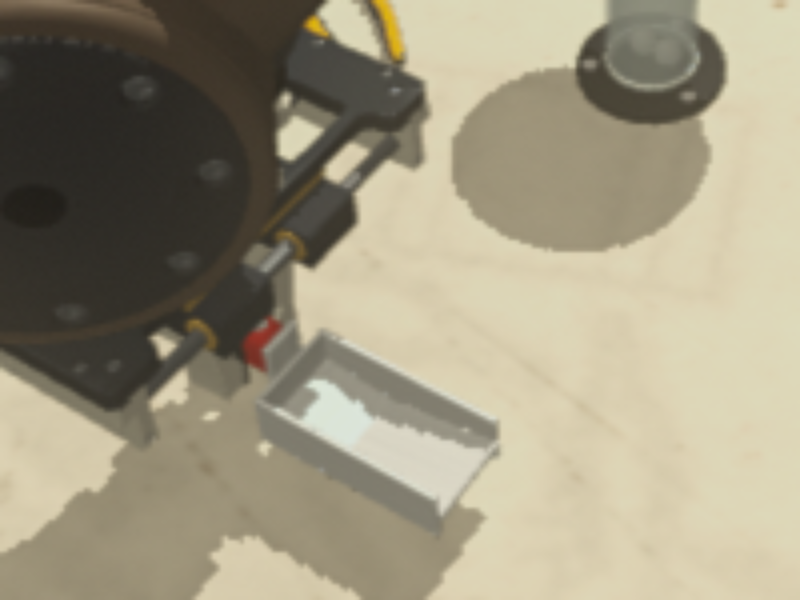

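The tray is level and empty, about 26 mm above the worktop. Lower it slowly.

Call:
play_rows(plan=[[0, 0, 0.6, 0, 0, 0], [0, 0, 0.6, 0, 0, 0], [0, 0, 0.5, 0, 0, 0], [0, 0, 0.3, 0, 0, 0], [0, 0, 0.2, 0, 0, 0], [0, 0, 0.1, 0, 0, 0], [0, 0, 0.1, 0, 0, 0], [0, 0, 0.1, 0, 0, 0], [0, 0, 0.1, 0, 0, 0], [0, 0, 0, 0, 0, 0], [0, 0, 0, 0, 0, 0]])

```text
clock: 17.15
tool_pos: [0.4987, 0.3335, 0.0316]
orientation: [-180.0, -0.0, 10.0]
force: [-0.1, -0.2, 2.3]
opening: 0.0156
gripper_force: 30.0
```

Contact is light: the z force went from about -1 to +2.3 N. Release and retreat.

Call:
play_rows(plan=[[0, 0, 0, 0, 0, 0], [0, 0, 0, 0, 0, 0], [0, 0, 0, 0, 0, 0], [0, 0, 0, 0, 0, 0], [0, 0, 0, 0, 0, 0], [0, 0, 0, 0, 0, 0], [0, 0, 0, 0, 0, 0], [0, 0, 0, 0, 0, 0]], grip=6)

```text
clock: 17.82
tool_pos: [0.4985, 0.3333, 0.0312]
orientation: [180.0, -0.0, 10.0]
force: [0.3, 0.8, 0.3]
opening: 0.0593
gripper_force: 0.0
```

Call:
play_rows(plan=[[0, 0, -0.5, 0, 0, 0], [0, 0, -1, 0, 0, 0], [0, 0, -2, 0, 0, 0], [0, 0, -2.5, 0, 0, 0], [0, 0, -2.5, 0, 0, 0], [0, 0, -2.5, 0, 0, 0], [0, 0, -2.5, 0, 0, 0], [0, 0, -2.5, 0, 0, 0], [0, 0, -2.5, 0, 0, 0], [0, 0, -1, 0, 0, 0], [0, 0, 0, 0, 0, 0], [0, 0, 0, 0, 0, 0], [0, 0, 0, 0, 0, 0]])

```text
clock: 18.9
tool_pos: [0.4979, 0.3329, 0.2255]
orientation: [180.0, 0.1, 10.0]
force: [-0.3, -0.0, -0.7]
opening: 0.0599
gripper_force: 0.0
```

```bash
python3 - <<'E'
from h import *
o=get_obs();print(o['clock'],o['tool_pos'],o['force'],o['opening'])
f=snapshot('scene')['frame'][160:370,150:430,::-1];cv2.imwrite('pics/end.png',cv2.resize(f,(800,600)))
print(spot_point('scene','red_tray_grip'))
E
```

```text
18.9 [0.49794132 0.33291729 0.22549555] [-0.341684   -0.00835296 -0.65154154] 0.05992201408025156
[{'position': [0.4998, 0.3335, 0.035], 'score': 0.82}]
```

View pics/end.png

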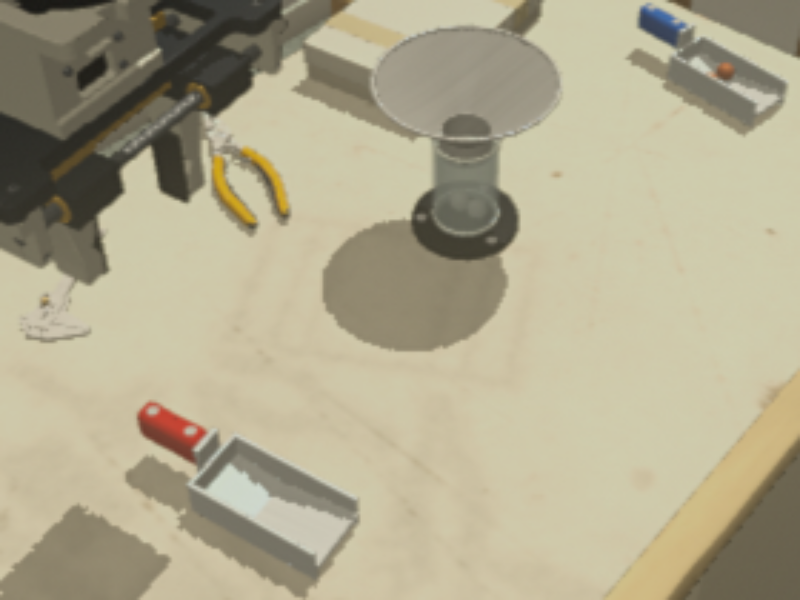

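The empty tray stands upright on the worktop (about 250,490), both balls are in the jar (about 465,208), and the gripper is clear.

```bash
python3 -c "from plant import *;print(close_job())"
```

```text
the job is handed in; nothing more can be done
None
```

Both steel balls are in the jar, the empty tray stands upright on the worktop with the gripper clear of it, and the job was handed in at about 19 s.

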